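Close the test station and step its selector

ROBOT

A 6-joint arm with a two-finger parallel gripper is mounted at the origin on the work surface. World frame = base frame: x ahead of the robot, y to its left, z up, the work surface at z = 0. Lengths are in mm, angles in rad, forces in N, time in s.
With the tool pointing down it reaches from about 275 to 1000 mm from the base axis. Payload 8.4 kg.
Tool frame: the origin (TCP) lies at the centre of the arm's flange, where the gripper is bolted on; the fingertips stand r.tip_extent ahead of it and the grasp point (between the pads) lies 155 mm ahead of it (r.tip_extent is the distance from the TCP to the fingertips, in mm); z points along the fingers, y is the direction in which the jaws open and shut (so a half turn about z gives the same grasp; the last joint's range is limited). The gripper opens to 85 mm and grips with 20 to 120 N. Pads are 22 mm wide; open, the fingers measure 114 mm over their backs; the gripper's body (76 mm by 85 mm) begins 54 mm behind the grasp point. The pads swing forward as they close: fully open they stand 13 mm farther back than shut.
Start: joints at [1.153, 0.353, 1.633, -0, 1.155, -0.002], TCP at [252.451, 571.75, 404.681] pointing down, gripper open.
Joint ranges: [-2.63, 2.63], [-0.92, 2.1], [0.06, 2.66], [-1.3, 4.44], [0, 2.69], [-3.02, 3.02]. Speed limits (rad/s): [2.22, 2.22, 2.79, 3.14, 3.14, 3.14].

INTERFACE

Orientations are given as [roll, pitch, yaw] about the fixed x, y, z axes, in that order (R = Rz(yaw) Ry(pitch) Rx(roll)).
In Python, from rig import sense, grab_frame, job, r gives the robot as it stands. The module is installed in compiled form; this text tells all that it offers.
- The arm moves only by the shell command python3 -m creep 'ROWS' [FORCE]. ROWS is JSON, a list of rows, each a list of 7 numbers: the turn, a rotation vector about the tool's x, y, z in rad, then the shift along the tool's x, y, z in mm, then the closure, from 0 (fully open) to 1 (shut). In form: [[wx, wy, wz, dx, dy, dz, fingers], ...]. A call has 1 to 10 rows; each row shifts and turns the pose as measured when the row begins, along the tool's axes as they then stand; what a row does not reach is not made up. A row lasts 1/12 s, in which the tool goes at most 41.7 mm and 7.16 degrees, less where a joint would pass 70% of its speed; a pose out of reach is approached as far as the arm can. A call with a gripper value outside its range is refused whole. The fingers move at their own pace and stop on an object; FORCE is the grip in N (left out, the last holds). Time passes only in rows, so rows that do not move let the fingers close. It gives the time, the measured TCP pose, the force and the opening at its end, in the units of the state.
- sense(): the state, without advancing time (a new reading comes with each control period).
- grab_frame(name): name is "scene" or "top" or "wrist"; returns a dict with "color" (480x640x3 uint8, red, green, blue), "mtx" (3x3 intrinsics, pixels), "T" (4x4, takes a point from camera to world coordinates). Camera axes: x right, y down, z forward; pixel columns grow to the right and rows downward; lengths in mm; the calibration is good to about 2 mm. The wrist camera is an equidistant fisheye: a pixel r from the principal point sees the ray r / f radians off the axis. A picture is of the moment at which its call begins. There is no depth.
- job.sign_off(): hands the job in, once; it reports no verdict.
The state is a dict: "clock": time; "qpos": joint angles; "qvel": joint speeds; "joint_efforts": joint torques, N m; "eef_pos": TCP position; "tcp_rot": TCP orientation; "contact_force": force on the tool from outside, world axes, zero at the start; "wrist_torque": the same for the moment, N m; "opening": opening from 0.0 (shut) to 1.0 (fully open).
Only numpy, scipy, OpenCV 4.12 (cv2) and the standard library are available. Lean on these libraries where they do the work, as an engineer would, in place of code of your own. Each camera call takes 0.05 s, during which the arm holds its last target.

TASK

The board is already loaded in the test station: first swing the cover fully shut over it. Then turn the big pointer knob on the sloping panel exactly four clicks clockwise from where it now stands, and let go so that it rests in that click. Leave the other things on the bench where they are.

Things in the scene. Friction and masses are not known exactly. Their poses are not given: they have to be found in the camera images.
- station: Test station: fixed grey box, 260 mm deep, 220 wide, 115 high at the back, its back to the robot. Origin under its centre; x to its back, y to its left as one faces its panel. The metal front panel, on the side away from the robot, slopes up to the back at 30 degrees and carries the knob; behind it an open well holds the board, under the hinged cover. Panel fittings stand up to 4 mm proud.
- dial_centre (a point): On the knob's axis, 4 mm above the panel face, on a fixed steel disc 72 mm across. z: out of the panel along the axis (30 degrees from vertical, leaning to the station's front, away from the robot); x: up the slope; y: left along the panel. The panel reaches 57 mm up and down the slope from here, 110 mm to each side. Twelve short black lines round it, 30 degrees apart, mark the clicks.
- selector_grip (a point): Black pointer knob: disc 64 mm across, top 13 mm above dial_centre; on it an upright bar 34 mm tall, 68 long (38 from axis to pointer end, 30 to the back), 16 thick (9 in the last 16 to the pointer end), white line on top at the pointer end. Point: on the axis, half-way up the bar, 30 mm from dial_centre. z: along the axis, outward; x: along the bar to the pointer end; y: across it.
- selector (a joint): Knob angle, rad, growing clockwise as seen facing the panel. One click is 30 degrees (0.5236); it snaps to rest at whole multiples of 0.5236. At 0 the pointer points left along the panel (dial y), at 1.571 straight up the slope. It starts resting in click 0, 1 or 2 (0, 0.52, 1.05); stops at -0.2 and 4.4. A click takes about 0.15 N m.
- cover_hinge (a point): Middle of the cover's hinge line, on the back top edge of the station (the edge nearest the robot), 115 mm above the bench. Axes turn with the cover: x in the cover's plane from front edge to hinge, y along the hinge line (the station's left), z out of the cover's outer face. Shut: x level, to the station's back; z up.
- cover_front (a point): Middle of the cover's front strip, on the outer (upper) face: 140 mm from the hinge line, 8 mm out along z. The cover is a flat steel frame 160 mm long, 220 wide, 8 thick, with a clear window. The front strip is 30 mm wide; at its very front edge a rubber rib, 100 mm wide, 8 thick, stands 10 mm up. Axes as cover_hinge.
- selector_tip (a point): The pointer end of the grip bar, 38 mm from the axis, half-way up the bar. Four clicks from the start it is 66 mm (straight line) from where it began.
- cover (a joint): Opening angle of the cover, rad: 0 fully shut, flat on the station; it starts 0.8 to 1.15 open, its outer face to the robot, its front edge leaning away from the robot over the well. A stiff hinge (about 0.4 N m) holds it wherever it is left; it has a stop at 0.
- reel: Bystander: pale metal reel, 68 mm across, 60 mm high, origin at the centre of its underside.
- flask: Bystander: grey bottle, 60 mm across, 150 mm high, origin at the centre of its underside.
- bracket: Bystander: white U-shaped sheet metal bracket, 120 x 70 x 40 mm, origin at the centre of its underside.
- tray: Bystander: open cardboard tray, 140 x 100 x 50 mm, origin at the centre of its underside.

How it is judged:
By the outcome, as a careful person would: the job done as asked, in the order asked, and still so for the second after the job is handed in, with the robot touching nothing.
It also fails if it takes over 58 s, if anything falls off the work surface, if the arm or the gripper's body presses on something with over 40 N, if the wrist force passes 120 N, or if a joint passes its speed limit or range.

## Working session

There is one attempt and no reset: what is moved stays moved. The work goes in short steps, Python scripts to look and compute and a shell command to move; the robot and the scene stay as the last step left them, time stands still between calls to the robot, and variables do not carry over. Pictures are saved under pics/ and viewed, and the job is handed in when it is done.

```bash
mkdir -p pics
python3 - <<'E'
from rig import sense,grab_frame,r
import cv2
for n in("scene","top","wrist"):
    f=grab_frame(n);cv2.imwrite(f"pics/{n}0.png",f["color"][:,:,::-1]);print(n,f["mtx"].round(1).tolist(),f["T"].round(3).tolist())
print(sense(),r.tip_extent)
E
```

```text
scene [[476.5, 0.0, 317.8], [0.0, 476.5, 235.3], [0.0, 0.0, 1.0]] [[-0.611, 0.601, -0.516, 1163.46], [0.792, 0.465, -0.396, 469.728], [0.002, -0.65, -0.76, 989.456], [0.0, 0.0, 0.0, 1.0]]
top [[463.1, 0.0, 318.7], [0.0, 463.1, 235.8], [0.0, 0.0, 1.0]] [[-0.02, -0.98, 0.197, 370.033], [-0.999, 0.024, 0.02, -11.419], [-0.025, -0.196, -0.98, 1033.78], [0.0, 0.0, 0.0, 1.0]]
wrist [[371.6, 0.0, 319.1], [0.0, 371.6, 240.7], [0.0, 0.0, 1.0]] [[0.405, 0.883, 0.236, 191.577], [0.914, -0.391, -0.106, 597.993], [-0.002, 0.259, -0.966, 372.75], [0.0, 0.0, 0.0, 1.0]]
{'clock': 0.15, 'qpos': array([ 1.15261610e+00,  3.53489596e-01,  1.63394056e+00,  1.64363553e-05,
        1.15518231e+00, -2.40418617e-03]), 'qvel': array([-0.00042278, -0.00220753, -0.0020517 ,  0.00074261, -0.00094583,
       -0.00092101]), 'joint_efforts': array([ 5.40719357e-04, -6.05631924e+01, -3.42340422e+01, -1.40952491e-05,
        6.07207461e-03,  9.75414105e-05]), 'eef_pos': array([252.36940144, 571.59858857, 404.1434405 ]), 'tcp_rot': array([-3.14057288e+00, -1.74821128e-05,  2.72580996e+00]), 'contact_force': array([-0.14825683,  0.14373678, -0.81375412]), 'wrist_torque': array([-0.0012428 ,  0.01596567, -0.01863171]), 'opening': 0.999170426552327} 173.4
```

View pics/scene0.png

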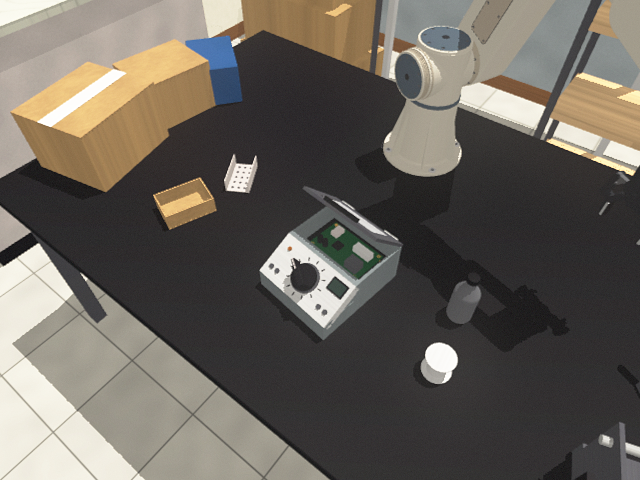

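View pics/top0.png

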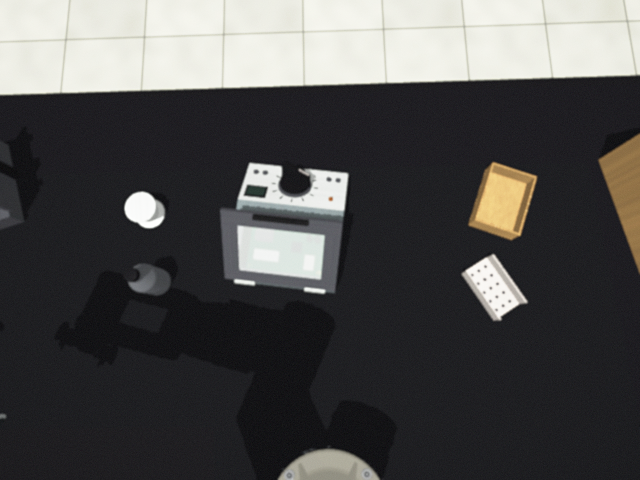

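The scene camera shows the station at about (330,260) with the cover open. The top camera shows the panel at (295,188) and the cover at (280,250). I'll zoom in on both.

Run:
```python
import cv2,numpy as np
a=cv2.imread("pics/scene0.png")[180:345,250:415];b=cv2.imread("pics/top0.png")[150:300,210:360]
a=cv2.resize(a,(800,600)[:1]*2 if 0 else (600,600),interpolation=cv2.INTER_CUBIC);b=cv2.resize(b,(600,600),interpolation=cv2.INTER_CUBIC)
g=lambda i:np.clip(255*(i/255.)**.6,0,255).astype('uint8')
cv2.imwrite("pics/sz.png",g(a));cv2.imwrite("pics/tz.png",g(b))
```

```text
(no output)
```

View pics/sz.png

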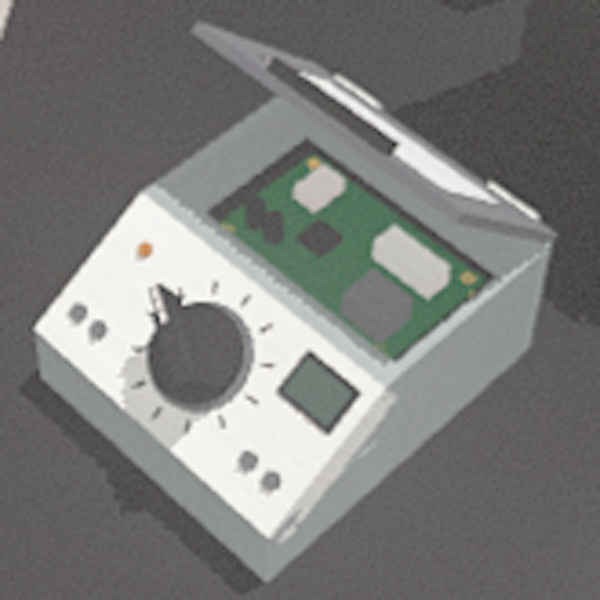

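View pics/tz.png

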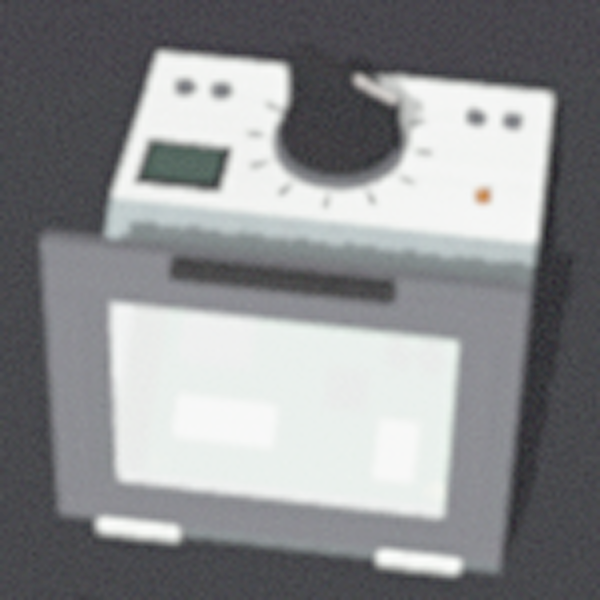

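The scene zoom shows the panel corners at (150,188), (35,330), (270,540) and (398,392). The top zoom shows them at (540,245), (555,92), (158,50) and (105,200). The pointer's white line points roughly to the station's left. Next I'll triangulate these.

```bash
cat > h.py <<'E'
import numpy as np
C={"scene":(np.array([[476.5,0,317.8],[0,476.5,235.3],[0,0,1]]),np.array([[-0.611,0.601,-0.516,1163.46],[0.792,0.465,-0.396,469.728],[0.002,-0.65,-0.76,989.456]])),
"top":(np.array([[463.1,0,318.7],[0,463.1,235.8],[0,0,1]]),np.array([[-0.02,-0.98,0.197,370.033],[-0.999,0.024,0.02,-11.419],[-0.025,-0.196,-0.98,1033.78]]))}
def ray(n,uv):
    K,T=C[n];d=T[:,:3]@np.linalg.inv(K)@[uv[0],uv[1],1];return T[:,3],d/np.linalg.norm(d)
def plane(n,uv,n0,p0):
    o,d=ray(n,uv);return o+d*((p0-o)@n0)/(d@n0)
def tri(a,b):
    A=0;B=0;rs=[ray("scene",a),ray("top",b)]
    for o,d in rs:
        P=np.eye(3)-np.outer(d,d);A=A+P;B=B+P@o
    x=np.linalg.solve(A,B);return x,[float(np.linalg.norm((np.eye(3)-np.outer(d,d))@(x-o))) for o,d in rs]
def proj(n,p):
    K,T=C[n];c=K@(T[:,:3].T@(np.asarray(p)-T[:,3]));return c[:2]/c[2]
S=lambda u,v:(250+u*.275-.36,180+v*.275-.36)
Tp=lambda u,v:(210+u*.25-.375,150+v*.25-.375)
E
python3 - <<'E'
from h import *
from scipy.optimize import least_squares
pts={(-31.3,110,115):((150,188),(540,245)),(-130,110,58):((35,330),(555,92)),(-130,-110,58):((270,540),(158,50)),(-31.3,-110,115):((398,392),(105,200))}
for k,(a,b) in pts.items(): x,e=tri(S(*a),Tp(*b));print(k,x.round(1),np.round(e,1))
def P(v,k):
    c,s=np.cos(v[2]),np.sin(v[2]);return np.array([v[0]+c*k[0]-s*k[1],v[1]+s*k[0]+c*k[1],k[2]+v[3]])
def f(v): return np.concatenate([np.r_[proj("scene",P(v,k))-S(*a),proj("top",P(v,k))-Tp(*b)] for k,(a,b) in pts.items()])
s=least_squares(f,[550,40,3.1,0]);print(s.x,s.fun.round(1))
v=s.x.copy();v[3]=0
# dial centre: panel centre
c=P(v,(-80.7-2,0,86.5+3.5));Rz=np.array([[np.cos(v[2]),-np.sin(v[2]),0],[np.sin(v[2]),np.cos(v[2]),0],[0,0,1]])
zx=Rz@[np.cos(np.pi/6),0,.5];zz=Rz@[-.5,0,np.cos(np.pi/6)];zy=Rz@[0,1,0]
print("dial",c,"hinge",P(v,(130,0,115)))
for nm,uvs,F in(("scene",[(153,287),(163,320)],S),("top",[(357,80),(400,103)],Tp)):
  for uv in uvs:
    q=plane(nm,F(*uv),zz,c+zz*47)-c;print(nm,"x,y",q@zx,q@zy,"ang",np.degrees(np.arctan2(q@zx,q@zy)))
for ax,t in(((20,0,13),'disc'),):pass
# cover corners vs angle
for L,uv in((-1,(40,235)),(1,(530,280))):
  n0=Rz@[0,1,0];p0=P(v,(130,-110*-L if 0 else 110*L,115));
  q=plane("top",Tp(*uv),n0,p0);print("cover top corner",q, Rz.T@(q-P(v,(130,0,115))))
for L,uv in((1,(195,22)),):
  p0=P(v,(130,110*L,115));q=plane("scene",S(*uv),n0,p0);print("sc",Rz.T@(q-P(v,(130,0,115))))
x,e=tri(S(195,22),Tp(530,280));print(x,e,Rz.T@(x-P(v,(130,0,115))))
E
```

```text
(-31.3, 110, 115) [603.2 -44.8 119.1] [1.9 1.9]
(-130, 110, 58) [706.4 -59.5  58.2] [0.3 0.3]
(-130, -110, 58) [736.9 160.   59.6] [0. 0.]
(-31.3, -110, 115) [634.6 177.8 115.1] [1.1 1.1]
[590.33627713  70.12621527   3.00061872   1.86936071] [-0.9  1.3 -1.4 -0.7  1.4 -0.8 -0.9  0.9  1.  -0.8 -0.1  0.7 -2.2 -0.8
  1.2 -1.3]
dial [672.21586181  58.50624915  90.        ] hinge [461.62592637  88.39218378 115.        ]
scene x,y 16.222656372780662 35.391510322020075 ang 24.62563506929276
scene x,y 4.688260202055027 15.597912205550784 ang 16.729187160760464
top x,y 4.418009968999492 11.05695531195566 ang 21.78008844950845
top x,y 18.34824411686371 35.05220278915133 ang 27.630025113130657
cover top corner [585.79943325 181.87223851 232.46588184] [-109.80701455 -110.          117.46588184]
cover top corner [ 672.24929025  -52.60067052 -245.38117578] [-228.34444678  110.         -360.38117578]
sc [-113.52212029  110.          126.47383299]
[557.58018586 -37.09462613 240.33100448] [0.15491265968197568, 0.15491265968201118] [-112.63418858  110.7596449   125.33100448]
```

```bash
cat >> h.py <<'E'
from scipy.spatial.transform import Rotation as Ro
V=[590.3,70.1,3.0006]
Rz=Ro.from_euler('z',V[2]).as_matrix()
def st(p): return np.array([V[0],V[1],0])+Rz@np.asarray(p,float)
zx=Rz@[np.cos(np.pi/6),0,.5];zz=Rz@[-.5,0,np.cos(np.pi/6)];zy=Rz@[0,1,0]
dial=st((-82.7,0,90))
def knobR(a,sgn=1):
    bx=zx*np.sin(a)+zy*np.cos(a); y=sgn*np.cross(zz,bx); z=-zz; return np.stack([np.cross(y,z),y,z],1)
def togo(pos,R=None):
    from rig import sense
    s=sense();R0=Ro.from_euler('xyz',s['tcp_rot']).as_matrix()
    print("shift",(R0.T@(np.asarray(pos)-s['eef_pos'])).round(1),"rotvec",None if R is None else Ro.from_matrix(R0.T@R).as_rotvec().round(3))
    print("t",round(s['clock'],2),"pos",s['eef_pos'].round(1),"q",s['qpos'].round(3),"F",s['contact_force'].round(1),"op",round(s['opening'],2))
E
python3 - <<'E'
from h import *
p=st((50,0,115+0));p[2]=455
print(p);togo(p,knobR(np.pi/6,1));togo(dial+36*zz+155*zz,knobR(np.pi/6,-1))
# yaw only turn aligning with station
for s in(1,-1):
  y=s*Rz[:,1];z=np.array([0,0,-1.]);togo(p,np.stack([np.cross(y,z),y,z],1))
E
```

```text
[540.79615048  77.12629936 455.        ]
shift [-463.6 -335.9  -50.5] rotvec [0.557 0.228 1.773]
t 0.15 pos [252.4 571.6 404.1] q [ 1.153  0.353  1.634  0.     1.155 -0.002] F [-0.1  0.1 -0.8] op 1.0
shift [-683.2 -273.8  149. ] rotvec [-0.213  0.521 -1.29 ]
t 0.15 pos [252.4 571.6 404.1] q [ 1.153  0.353  1.634  0.     1.155 -0.002] F [-0.1  0.1 -0.8] op 1.0
shift [-463.6 -335.9  -50.5] rotvec [-0.000e+00  1.000e-03  2.867e+00]
t 0.15 pos [252.4 571.6 404.1] q [ 1.153  0.353  1.634  0.     1.155 -0.002] F [-0.1  0.1 -0.8] op 1.0
shift [-463.6 -335.9  -50.5] rotvec [-0.001 -0.    -0.275]
t 0.15 pos [252.4 571.6 404.1] q [ 1.153  0.353  1.634  0.     1.155 -0.002] F [-0.1  0.1 -0.8] op 1.0
```

```bash
python3 -m creep '[[0,0,0,0,0,-25,1],[0,0,0,-15,-10,-25,1],[0,0,-0.03,-33,-24,0,1],[0,0,-0.03,-33,-24,0,1],[0,0,-0.03,-33,-24,0,1],[0,0,-0.03,-33,-24,0,1],[0,0,-0.03,-33,-24,0,1],[0,0,-0.03,-33,-24,0,1],[0,0,-0.03,-33,-24,0,1],[0,0,-0.03,-33,-24,0,1]]' 40
python3 - <<'E'
from h import *
y=-Rz[:,1];z=np.array([0,0,-1.]);togo(st((57,0,440)),np.stack([np.cross(y,z),y,z],1))
E
```

```text
clock: 0.98
eef_pos: [455.4, 290.6, 454.1]
tcp_rot: [-3.139, -0.002, 2.987]
contact_force: [0.6, 1.0, 0.0]
opening: 0.001
shift [-110.2 -197.9   14.3] rotvec [-0.003 -0.002 -0.013]
t 0.98 pos [455.4 290.6 454.1] q [ 5.650e-01  1.760e-01  1.757e+00 -1.000e-03  1.212e+00 -8.510e-01] F [0.6 1.  0. ] op 0.0
```

```bash
python3 -m creep '[[0,0,-0.006,-18,-33,0,1],[0,0,-0.006,-18,-33,0,1],[0,0,0,-18,-33,0,1],[0,0,0,-18,-33,0,1],[0,0,0,-18,-33,3,1],[0,0,0,-18,-32,6,1],[0,0,0,0,0,0,1]]'
python3 - <<'E'
from h import *
y=-Rz[:,1];z=np.array([0,0,-1.]);togo(st((57,0,440)),np.stack([np.cross(y,z),y,z],1))
from rig import grab_frame
import cv2
for n in("scene","top"):
    f=grab_frame(n)["color"][:,:,::-1];c=f[130:345,250:465] if n=="scene" else f[150:350,200:400]
    c=cv2.resize(c,(580,580));cv2.imwrite(f"pics/{n}1.png",np.clip(255*(c/255.)**.6,0,255).astype('uint8'))
E
```

```text
clock: 1.57
eef_pos: [540.0, 64.3, 444.7]
tcp_rot: [-3.138, 0.0, 2.999]
contact_force: [-0.6, 0.1, 0.0]
opening: 0.001
shift [ 8.  12.9  4.6] rotvec [-0.004  0.    -0.002]
t 1.57 pos [540.   64.3 444.7] q [ 0.117  0.189  1.763 -0.004  1.191 -1.309] F [-0.6  0.1  0. ] op 0.0
```

View pics/scene1.png

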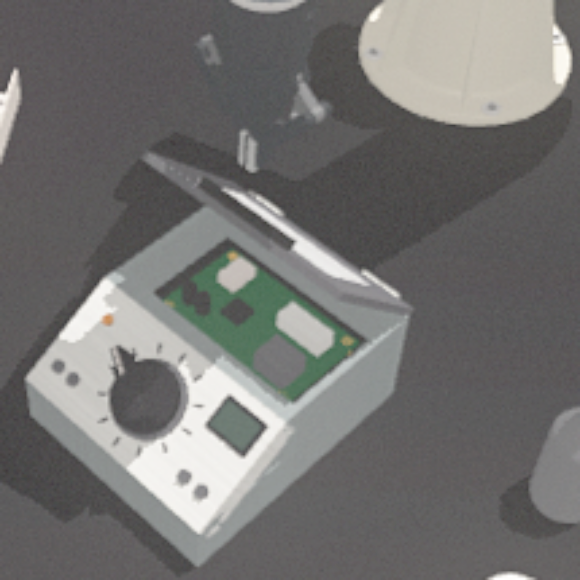

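The picture shows the closed fingertips at about (247,150), just on the robot side of the cover's front edge and above it. I'll go down to touch, then follow the arc.

```bash
python3 -m creep '[[0.004,0,0,4,7,18,1],[0,0,0,3,6,16,1],[0,0,0,0,0,10,1],[0,0,0,-4,0,6,1],[0,0,0,-7,0,7,1],[0,0,0,-7,0,7,1],[0,0,0,0,0,0,1]]'
python3 - <<'E'
from h import *
togo(st((32,0,373)))
E
```

```text
clock: 2.25
eef_pos: [552.2, 83.6, 380.1]
tcp_rot: [-3.138, 0.001, 3.003]
contact_force: [-0.2, 0.3, 1.9]
opening: 0.0
shift [-7.6 -8.   7.1] rotvec None
t 2.25 pos [552.2  83.6 380.1] q [ 0.149  0.276  1.802 -0.005  1.063 -1.281] F [-0.2  0.3  1.9] op 0.0
```

```bash
python3 -m creep '[[0,0,0,-8,-4,8,1],[0,0,0,-8,-4,12,1],[0,0,0,-7,0,12,1],[0,0,0,-5,0,13,1],[0,0,0,-4,0,13,1],[0,0,0,-2,0,13,1],[0,0,0,0,0,0,1]]'
python3 - <<'E'
from h import *
togo(st((3,0,296.4)))
from rig import grab_frame
import cv2
for n in("scene","top"):
    f=grab_frame(n)["color"][:,:,::-1];c=f[130:345,250:465] if n=="scene" else f[150:350,200:400]
    c=cv2.resize(c,(580,580));cv2.imwrite(f"pics/{n}2.png",np.clip(255*(c/255.)**.6,0,255).astype('uint8'))
E
```

```text
clock: 2.83
eef_pos: [590.0, 68.9, 301.8]
tcp_rot: [-3.139, 0.003, 3.002]
contact_force: [-0.7, 0.8, 0.2]
opening: 0.003
shift [2.9 1.3 5.4] rotvec None
t 2.83 pos [590.   68.9 301.8] q [ 0.115  0.42   1.789 -0.004  0.93  -1.314] F [-0.7  0.8  0.2] op 0.0
```

View pics/scene2.png

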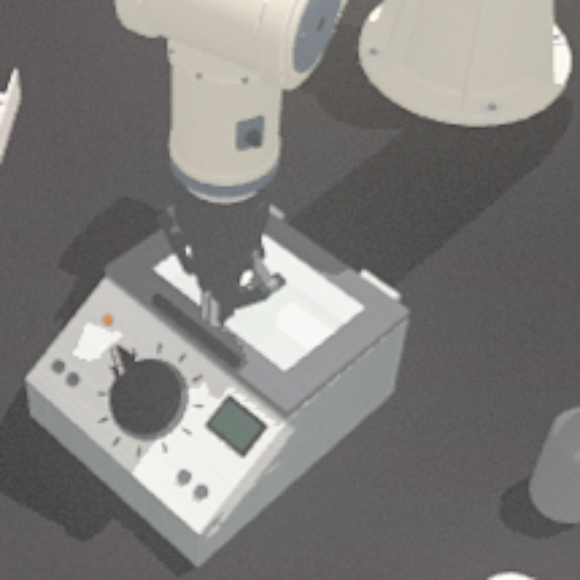

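The cover is now almost flat, with the fingertips at about (212,318) behind the rib. I'll press down gently until the force rises.

```bash
for i in 1; do python3 -m creep '[[0,0,0,0,0,3,1],[0,0,0,0,0,2,1],[0,0,0,0,0,0,1]]'; done
```

```text
clock: 3.18
eef_pos: [590.7, 69.0, 299.8]
tcp_rot: [-3.14, 0.006, 3.002]
contact_force: [-1.0, 0.8, -0.1]
opening: -0.002
```

```bash
python3 -m creep '[[0,0,0,0,0,2,1],[0,0,0,0,0,1,1]]'
```

```text
clock: 3.35
eef_pos: [590.9, 69.0, 297.7]
tcp_rot: [-3.14, 0.008, 3.002]
contact_force: [-1.1, -0.0, 0.9]
opening: -0.002
```

```bash
python3 -m creep '[[0,0,0,0,0,2,1],[0,0,0,0,0,2,1]]'
```

```text
clock: 3.52
eef_pos: [591.0, 69.1, 296.0]
tcp_rot: [-3.14, 0.009, 3.002]
contact_force: [-11.6, -0.5, 34.8]
opening: -0.001
```

```bash
python3 -m creep '[[0,0,0,0,0,2,1],[0,0,0,0,0,2,1]]'
```

```text
clock: 3.68
eef_pos: [590.8, 69.1, 296.2]
tcp_rot: [-3.14, 0.01, 3.003]
contact_force: [-8.0, -1.9, 18.7]
opening: 0.002
```

```bash
python3 -m creep '[[0,0,0,0,0,2,1],[0,0,0,0,0,0,1]]'
```

```text
clock: 3.85
eef_pos: [590.7, 69.1, 297.2]
tcp_rot: [-3.141, 0.011, 3.003]
contact_force: [0.6, 0.2, 0.4]
opening: -0.001
```

The force rose to 35 N with the fingertips at z about 123 mm, which matches a fully shut cover. Next I'll lift off.

```bash
python3 -m creep '[[0,0,0,0,0,-20,1],[0,0,0,-5,0,-35,1],[0,0,0,-10,0,-35,0.45],[0,0,0,-20,0,-25,0.45]]'
python3 - <<'E'
from h import *
togo(dial+(36+155+70)*zz,knobR(np.pi/6,-1))
from rig import grab_frame
import cv2
for n in("scene","top"):
    f=grab_frame(n)["color"][:,:,::-1];cv2.imwrite(f"pics/{n}3f.png",f);c=f[180:345,250:415] if n=="scene" else f[150:300,210:360]
    c=cv2.resize(c,(600,600),interpolation=cv2.INTER_CUBIC);cv2.imwrite(f"pics/{n}3.png",np.clip(255*(c/255.)**.6,0,255).astype('uint8'))
E
```

```text
clock: 4.18
eef_pos: [620.1, 64.7, 410.0]
tcp_rot: [-3.137, -0.003, 3.004]
contact_force: [0.9, 0.7, -0.7]
opening: 0.274
shift [-183.2    1.    93.5] rotvec [-0.277  0.469 -1.021]
t 4.18 pos [620.1  64.7 410. ] q [ 0.103  0.347  1.63  -0.004  1.169 -1.329] F [ 0.9  0.7 -0.7] op 0.27
```

View pics/scene3.png

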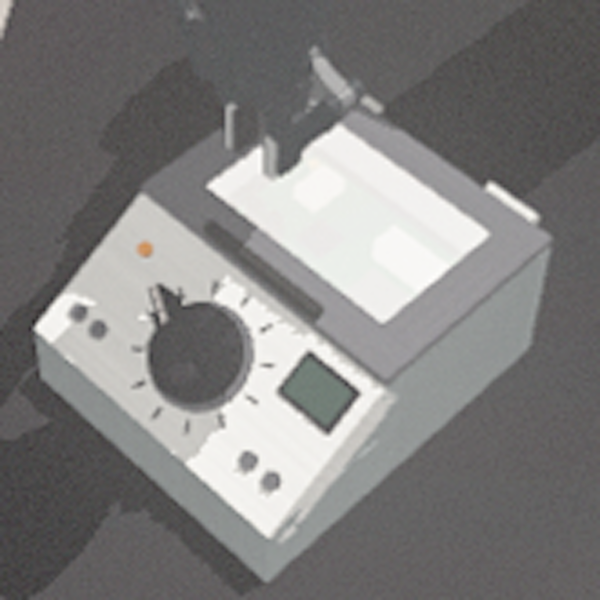

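View pics/top3.png

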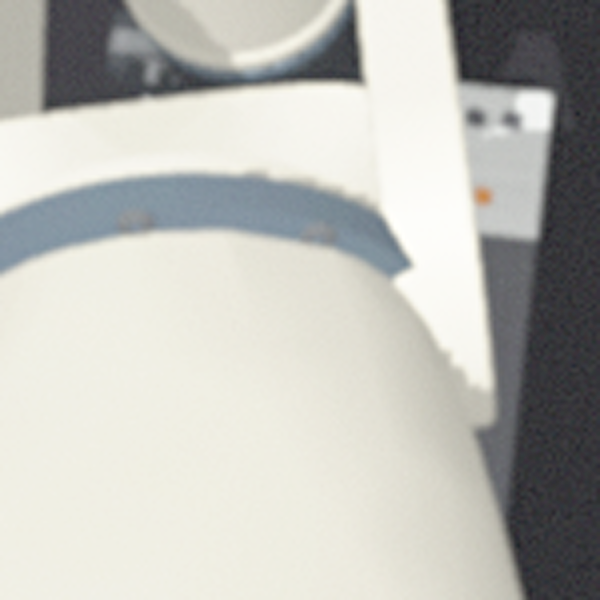

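The scene view shows the cover lying flat on the station. The opposite click ticks average to a centre of about (202.3,356.6) in the zoom. I'll check the dial centre against that.

Run:
```python
from h import *
# tick centre scene, plane panel face
q=plane("scene",S(202.3,356.6),zz,dial-4*zz);d=q-(dial-4*zz);print("scene off x,y",d@zx,d@zy)
q=plane("scene",S(202.3,356.6),zz,dial);d=q-dial;print(d@zx,d@zy)
print((proj("scene",dial)-S(0,0))/.275,(proj("top",dial)-Tp(0,0))/.25)
# top ticks
t=[(275,106),(255,134),(259,164),(286,188),(326,202),(372,198),(406,181),(424,152)]
Q=[plane("top",Tp(*u),zz,dial-3*zz)-dial for u in t]
A=np.array([[q@zx,q@zy] for q in Q]);M=np.c_[2*A,np.ones(len(A))];x=np.linalg.lstsq(M,(A**2).sum(1),rcond=None)[0];print("top circ",x[:2],np.hypot(*(A-x[:2]).T).round(1))
t=[(215,287),(247,301),(265,328),(267,365),(252,400),(222,421),(187,426),(158,412),(140,385),(139,348)]
Q=[plane("scene",S(*u),zz,dial-3*zz)-dial for u in t]
A=np.array([[q@zx,q@zy] for q in Q]);M=np.c_[2*A,np.ones(len(A))];x=np.linalg.lstsq(M,(A**2).sum(1),rcond=None)[0];print("sc circ",x[:2],np.hypot(*(A-x[:2]).T).round(1))
```

```text
scene off x,y -0.803624784896124 3.6226502775479426
-0.48538985298959225 1.698058825460645
[204.79235697 357.02367233] [338.07150999 139.04898013]
top circ [-1.56567891  1.17699682] [45.3 45.7 45.7 44.8 45.8 45.4 45.5 45.4]
sc circ [-0.58242437  3.4938556 ] [45.6 45.3 45.2 45.1 46.  45.  45.4 45.3 45.6 45.1]
```

```bash
cat >> h.py <<'E'
dial=dial-1.0*zx+2.3*zy
def plan(pos,R,n):
    from rig import sense
    s=sense();R0=Ro.from_euler('xyz',s['tcp_rot']);w=(R0.inv()*Ro.from_matrix(R)).as_rotvec()/n
    st_=(np.asarray(pos)-s['eef_pos'])/n
    for i in range(n):
        Ri=R0*Ro.from_rotvec(w*i);print(w.round(3),Ri.inv().apply(st_).round(0))
E
python3 -c "
from h import *
plan(dial+(36+155+70)*zz,knobR(np.pi/6,-1),12)"
```

```text
[-0.023  0.04  -0.085] [-15.  -0.   8.]
[-0.023  0.04  -0.085] [-15.  -2.   8.]
[-0.023  0.04  -0.085] [-15.  -3.   7.]
[-0.023  0.04  -0.085] [-15.  -5.   6.]
[-0.023  0.04  -0.085] [-15.  -6.   5.]
[-0.023  0.04  -0.085] [-15.  -7.   5.]
[-0.023  0.04  -0.085] [-14.  -9.   4.]
[-0.023  0.04  -0.085] [-13. -10.   3.]
[-0.023  0.04  -0.085] [-13. -11.   2.]
[-0.023  0.04  -0.085] [-12. -12.   2.]
[-0.023  0.04  -0.085] [-11. -13.   1.]
[-0.023  0.04  -0.085] [-10. -14.   0.]
```

```bash
python3 -m creep '[[-0.023,0.04,-0.085,-15,0,6,0.45],[-0.023,0.04,-0.085,-15,-2,6,0.45],[-0.023,0.04,-0.085,-15,-3,6,0.45],[-0.023,0.04,-0.085,-15,-5,6,0.45],[-0.023,0.04,-0.085,-15,-6,5,0.45],[-0.023,0.04,-0.085,-15,-7,5,0.45],[-0.023,0.04,-0.085,-14,-9,4,0.45],[-0.023,0.04,-0.085,-13,-10,3,0.45],[-0.023,0.04,-0.085,-13,-11,2,0.45],[-0.023,0.04,-0.085,-12,-12,2,0.45]]'
python3 -c "
from h import *
togo(dial+(36+155+70)*zz,knobR(np.pi/6,-1))
plan(dial+(36+155+70)*zz,knobR(np.pi/6,-1),4)"
```

```text
clock: 5.12
eef_pos: [773.8, 43.7, 331.1]
tcp_rot: [2.754, -0.248, -2.327]
contact_force: [0.1, 0.1, 0.1]
opening: 0.553
shift [-18.3 -27.    1.3] rotvec [-0.038  0.065 -0.132]
t 5.12 pos [773.8  43.7 331.1] q [ 0.031  0.778  1.124  0.109  1.684 -2.317] F [0.1 0.1 0.1] op 0.55
[-0.009  0.016 -0.033] [-5. -7.  0.]
[-0.009  0.016 -0.033] [-4. -7.  0.]
[-0.009  0.016 -0.033] [-4. -7.  0.]
[-0.009  0.016 -0.033] [-4. -7. -0.]
```

```bash
python3 -m creep '[[-0.013,0.022,-0.044,-6,-9,0,0.45],[-0.013,0.022,-0.044,-6,-9,0,0.45],[-0.013,0.022,-0.044,-6,-9,0,0.45],[0,0,0,0,0,0,0.45]]'
python3 - <<'E'
from h import *
togo(dial+(36+155+70)*zz,knobR(np.pi/6,-1))
togo(dial+(36+155+25)*zz,knobR(np.pi/6,-1))
from rig import grab_frame
import cv2
f=grab_frame("wrist");cv2.imwrite("pics/wrist4.png",f["color"][:,:,::-1])
E
```

```text
clock: 5.45
eef_pos: [803.7, 38.6, 305.4]
tcp_rot: [2.663, -0.258, -2.161]
contact_force: [-0.2, 0.6, -1.1]
opening: 0.55
shift [ 4.2  5.2 -7.8] rotvec [ 0.011 -0.011  0.011]
t 5.45 pos [803.7  38.6 305.4] q [ 0.029  0.878  1.002  0.085  1.794 -2.464] F [-0.2  0.6 -1.1] op 0.55
shift [ 3.7  4.6 37.2] rotvec [ 0.011 -0.011  0.011]
t 5.45 pos [803.7  38.6 305.4] q [ 0.029  0.878  1.002  0.085  1.794 -2.464] F [-0.2  0.6 -1.1] op 0.55
```

View pics/wrist4.png

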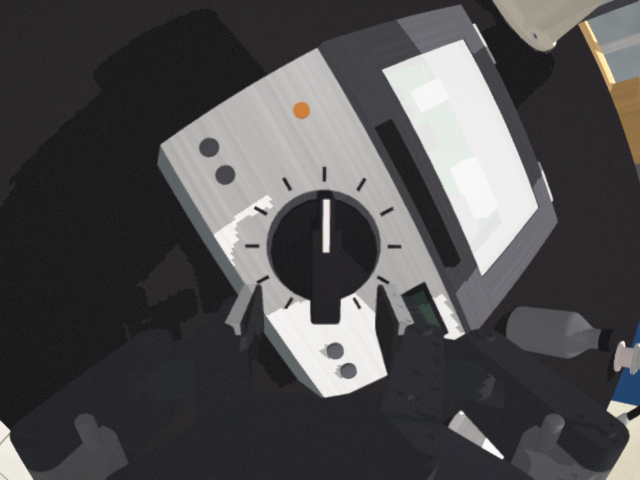

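The wrist view shows the bar upright at (325,255), almost centred between the fingers at (255,300) and (385,300), and parallel to them. The pointer is on a tick 60° short of straight up the slope, so it stands in click 1. Now I'll descend.

```bash
python3 -m creep '[[0.011,-0.011,0.011,3,4,15,0.45],[0,0,0,1,0,15,0.45],[0,0,0,0,0,10,0.45],[0,0,0,0,0,0,0.45]]'
python3 - <<'E'
from h import *
togo(dial+(36+155)*zz,knobR(np.pi/6,-1))
from rig import grab_frame
import cv2
f=grab_frame("wrist");cv2.imwrite("pics/wrist5.png",f["color"][:,:,::-1])
E
```

```text
clock: 5.83
eef_pos: [775.7, 41.2, 272.5]
tcp_rot: [2.683, -0.253, -2.186]
contact_force: [0.3, -0.2, -0.7]
opening: 0.549
shift [-0.9 -1.1 19.5] rotvec [-0.002  0.004 -0.01 ]
t 5.83 pos [775.7  41.2 272.5] q [ 0.032  0.853  1.122  0.089  1.679 -2.448] F [ 0.3 -0.2 -0.7] op 0.55
```

View pics/wrist5.png

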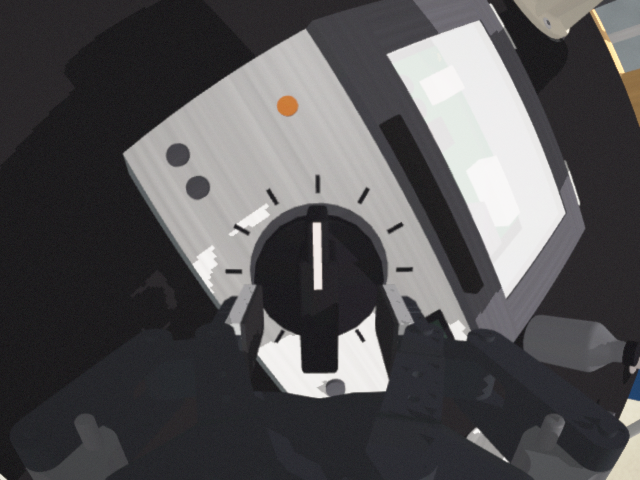

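The bar at x≈319 is centred between the fingers. I'll descend the last 19 mm and then grip.

```bash
python3 -m creep '[[0,0,-0.005,0,0,10,0.45],[0,0,0,0,0,8,0.45],[0,0,0,0,0,0,0.6],[0,0,0,0,0,0,0.75],[0,0,0,0,0,0,1],[0,0,0,0,0,0,1],[0,0,0,0,0,0,1],[0,0,0,0,0,0,1]]' 50
python3 - <<'E'
from h import *
togo(dial+(36+155)*zz,knobR(np.pi/6,-1))
from rig import grab_frame
import cv2
f=grab_frame("wrist");cv2.imwrite("pics/wrist6.png",f["color"][:,:,::-1])
E
```

```text
clock: 6.55
eef_pos: [767.6, 42.6, 259.2]
tcp_rot: [2.686, -0.248, -2.184]
contact_force: [-0.4, -0.7, -2.1]
opening: 0.178
shift [-1.  -1.5  3.9] rotvec [-0.006  0.007 -0.005]
t 6.55 pos [767.6  42.6 259.2] q [ 0.034  0.851  1.156  0.089  1.642 -2.454] F [-0.4 -0.7 -2.1] op 0.18
```

View pics/wrist6.png

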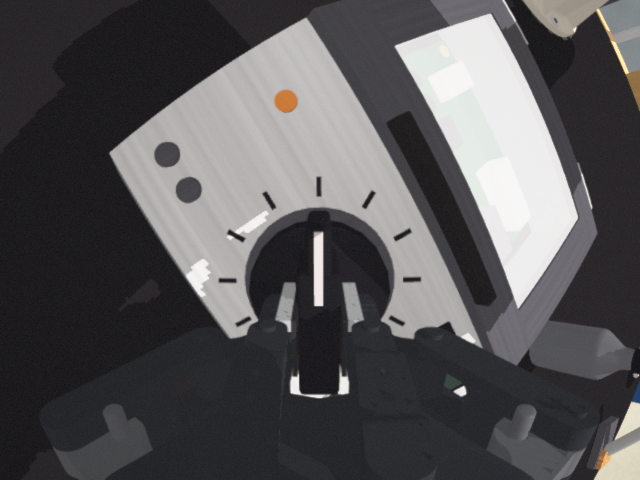

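The jaws closed to 15 mm on the bar. Now I'll turn it clockwise, which is + about tool z.

```bash
python3 -m creep '[[0,0,0.1,0,0,0,1],[0,0,0.1,0,0,0,1],[0,0,0.1,0,0,0,1],[0,0,0.1,0,0,0,1],[0,0,0.1,0,0,0,1],[0,0,0.1,0,0,0,1],[0,0,0,0,0,0,1]]'
python3 - <<'E'
from h import *
togo(dial+(34+155)*zz,knobR(np.radians(150),-1))
from rig import grab_frame
import cv2
f=grab_frame("wrist");cv2.imwrite("pics/wrist7.png",f["color"][:,:,::-1])
E
```

```text
clock: 7.18
eef_pos: [767.8, 42.5, 259.1]
tcp_rot: [2.915, -0.467, -2.814]
contact_force: [-1.1, 0.3, -1.8]
opening: 0.178
shift [-1.5 -0.5  5.9] rotvec [0.006 0.008 1.462]
t 7.18 pos [767.8  42.5 259.1] q [ 0.034  0.852  1.155  0.089  1.643 -1.827] F [-1.1  0.3 -1.8] op 0.18
```

View pics/wrist7.png

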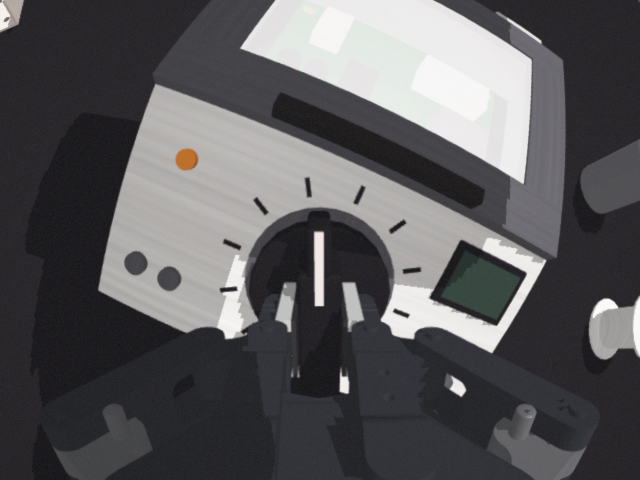

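The bar turns with the gripper, and 1.46 rad remain.

```bash
python3 -m creep '[[0,0,0.1,0,0,0,1],[0,0,0.1,0,0,0,1],[0,0,0.1,0,0,0,1],[0,0,0.1,0,0,0,1],[0,0,0.1,0,0,0,1],[0,0,0.1,0,0,0,1],[0,0,0.1,0,0,0,1],[0,0,0.1,0,0,0,1],[0,0,0.1,0,0,0,1],[0,0,0.1,0,0,0,1]]'
python3 -c "
from h import *
togo(dial+(34+155)*zz,knobR(np.radians(150),-1))"
```

```text
clock: 8.07
eef_pos: [767.8, 42.5, 259.1]
tcp_rot: [-2.841, -0.425, 2.356]
contact_force: [-1.9, 1.3, -1.9]
opening: 0.176
shift [-1.3  0.9  5.9] rotvec [0.006 0.006 0.468]
t 8.07 pos [767.8  42.5 259.1] q [ 0.034  0.852  1.155  0.087  1.643 -0.832] F [-1.9  1.3 -1.9] op 0.18
```

```bash
python3 -m creep '[[0,0,0.1,0,0,0,1],[0,0,0.1,0,0,0,1],[0,0,0.1,0,0,0,1],[0,0,0.1,0,0,0,1],[0,0,0.06,0,0,0,1],[0,0,0,0,0,0,1]]'
python3 - <<'E'
from h import *
togo(dial+(34+155)*zz,knobR(np.radians(150),-1))
from rig import grab_frame
import cv2
f=grab_frame("wrist");cv2.imwrite("pics/wrist8.png",f["color"][:,:,::-1])
E
```

```text
clock: 8.57
eef_pos: [767.8, 42.7, 259.1]
tcp_rot: [-2.686, -0.25, 1.899]
contact_force: [-0.6, -0.7, -1.8]
opening: 0.18
shift [-0.9  1.3  5.9] rotvec [0.006 0.005 0.004]
t 8.57 pos [767.8  42.7 259.1] q [ 0.035  0.852  1.154  0.085  1.644 -0.368] F [-0.6 -0.7 -1.8] op 0.18
```

View pics/wrist8.png

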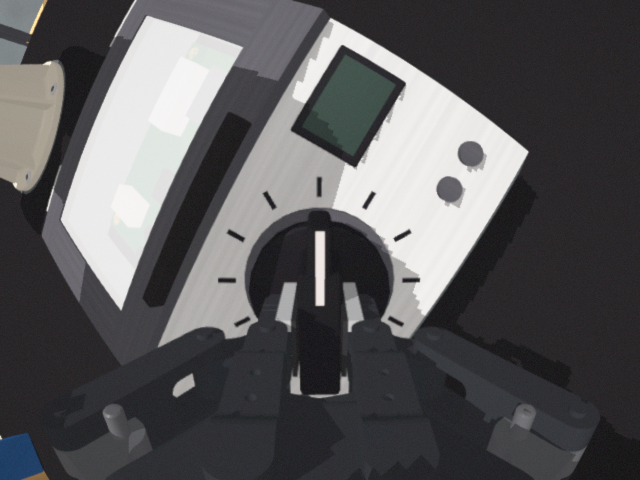

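The pointer (320,235) now lines up with the tick at (319,187), 120° on from the start. I'll release and back straight out.

```bash
python3 -m creep '[[0,0,0,0,0,0,0.5],[0,0,0,0,0,0,0.5],[0,0,0,0,0,0,0.5],[0,0,0,0,0,-8,0.5],[0,0,0,0,0,-20,0.5],[0,0,0,0,0,-25,0.5],[0,0,0,0,0,-30,0.5],[0,0,0,0,0,-30,0.5],[0,0,0,0,0,-30,0.5],[0,0,0,0,0,0,0.5]]'
python3 - <<'E'
from h import *
togo(dial+(34+155)*zz)
from rig import grab_frame
import cv2
f=grab_frame("wrist");cv2.imwrite("pics/wrist9.png",f["color"][:,:,::-1])
f=grab_frame("scene")["color"][:,:,::-1];cv2.imwrite("pics/scene9.png",f);c=cv2.resize(f[180:345,250:415],(600,600),interpolation=cv2.INTER_CUBIC);cv2.imwrite("pics/scene9z.png",np.clip(255*(c/255.)**.6,0,255).astype('uint8'))
E
```

```text
clock: 9.45
eef_pos: [840.5, 32.3, 392.1]
tcp_rot: [-2.69, -0.26, 1.919]
contact_force: [0.8, 0.5, 1.0]
opening: 0.495
shift [ -1.7   2.9 157.9] rotvec None
t 9.45 pos [840.5  32.3 392.1] q [ 0.021  0.884  0.802  0.085  1.965 -0.375] F [0.8 0.5 1. ] op 0.5
```

View pics/wrist9.png

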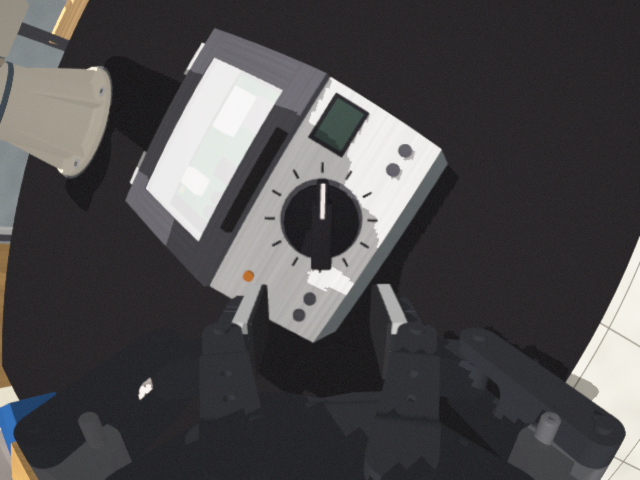

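View pics/scene9z.png

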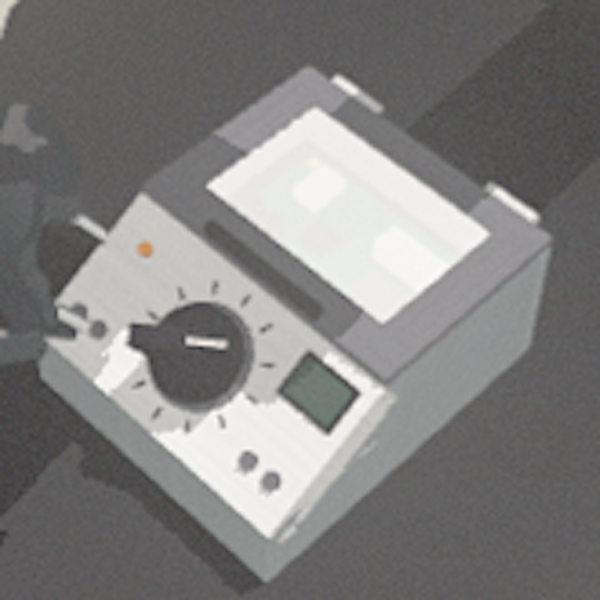

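The knob rests on the tick in the wrist view, with the line at (323,200) and the tick at (322,167). The cover is flat. I'll run a numeric check before handing in.

Run:
```python
from h import *
import cv2
a,b=[plane("scene",S(*u),zz,dial+47*zz)-dial for u in((187,341),(226,346))]
d=b-a;print("knob deg",np.degrees(np.arctan2(d@zx,d@zy)))
# cover front corners if shut
for y in(110,-110):
  for z in(123,):print("pred front/back corner",(proj("scene",st((-30,y,z)))-S(0,0))/.275,(proj("scene",st((130,y,z)))-S(0,0))/.275)
i0=cv2.imread("pics/scene0.png").astype(int);i1=cv2.imread("pics/scene9.png").astype(int)
for n,(u,v,w,h) in dict(tray=(145,170,80,65),bracket=(218,145,48,52),flask=(440,265,45,65),reel=(412,335,52,55)).items():
  d=np.abs(i0-i1).max(2)[v:v+h,u:u+w];print(n,(d>40).sum())
```

```text
knob deg 150.21953847743654
pred front/back corner [147.90212717 185.61204497] [316.24304042  66.51837594]
pred front/back corner [392.20518015 382.20293089] [560.02090586 239.46857145]
tray 4871
bracket 1789
flask 0
reel 0
```

View pics/scene9.png

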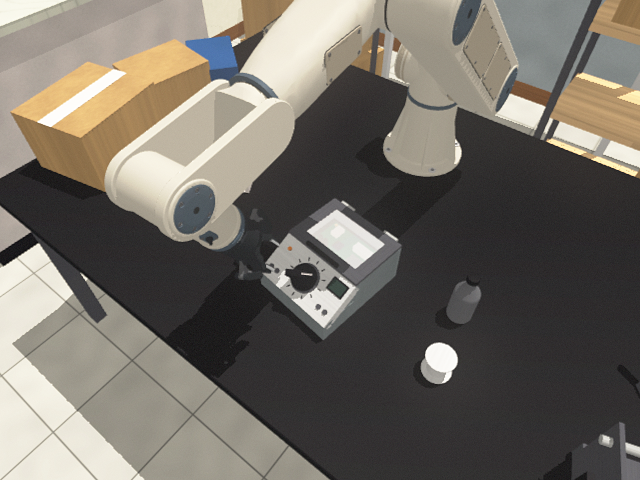

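Only the arm, which is well above, hides the tray and bracket. The cover corners are where a shut cover would put them, so I'm handing in.

```bash
python3 -c "
from rig import job,sense
print(job.sign_off());s=sense();print(s['clock'],s['contact_force'].round(1))"
```

```text
the job is handed in; nothing more can be done
None
the job is handed in; nothing more can be done
```

I pushed the cover fully shut, then turned the knob four clicks clockwise, from click 1 to click 5. I let go, backed well clear, and handed the job in at about 9.6 s.

- **Cover:** when I pressed, the force rose to about 35 N with the fingertips at z ≈ 123 mm. That is the height of the cover's upper face when shut. In the last picture its corners were within about 5 zoomed pixels (1–2 camera pixels) of where a shut cover should be.
- **Knob:** the white line measured about 30° before the turn and 150.2° after release. In the wrist view it rests on a tick.
- **Other things on the bench:** the flask and reel showed no change in the scene image. The image check flagged the tray and bracket as changed. In that last picture the arm hides both, so I couldn't confirm them directly, but the arm never worked near them.

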